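# Stow the rotor wrench and hold the centrifuge lid at its mark

## Task

Get the centrifuge ready for a colleague to look at its rotor: first, with the lid still shut, take the rotor wrench out of its block and hang it by its hole on the peg of the stand, and let go of it. Then lift the sprung lid, which has a grip fin at its front, until the pointer along the lid's edge lines up with the angle mark on the machine's side, and finish while holding it still there, because the spring shuts it if you let go. Do not shift the angle mark, the tube racks or the jar.

Things in the scene. Friction and masses are not known exactly. Their poses are not given: they have to be found in the camera images.
- wrench_center (a point): Centre of the loose rotor wrench (about 0.16 kg): a flat steel bar 160 mm long, 32 mm wide, 6 mm thick, standing on end in a slot of the block. Its z runs along its length (up at the start), y across its width, x across its thickness. At the start its lowest 45 mm is in the slot (1.5 mm play each side). Pinch it by its two long edges (32 mm apart, along y), from above; gripped there the hole stays free.
- wrench_eye (a point): Centre of the wrench's hanging hole: 20 mm diameter, straight through the thickness (along x), 60 mm above wrench_center and 20 mm below the wrench's top end. Same axes as wrench_center.
- wrench: The same wrench as a whole; origin at its lower end, 80 mm below wrench_center, same axes.
- block: Fixed grey plastic block, 90 (x) x 80 (y) x 60 mm high, origin at the centre of its underside; slot 9 x 35 mm (long side along y), 45 mm deep, open at the top, in which the wrench stands.
- stand: Fixed peg stand: dark base plate 110 x 100 x 12 mm with an upright post 14 mm thick at the origin, 192 mm high. Origin on the table under the post; x points from the peg's tip side towards the post. Nothing stands above the peg.
- peg_tip (a point): Tip of the stand's peg, a ball of 10 mm diameter on a 7 mm round steel rod. The rod is 60 mm long and points to the stand's -x, rising 20 degrees towards the tip, so a hung wrench does not slide off; the tip is 56 mm to -x of the post's axis, 211 mm above the table. Axes as the stand's.
- peg_root (a point): Where the peg's axis meets the post's axis, 190 mm above the table. Axes as the stand's.
- lid_fin (a point): Point to grip on the lid's fin: a grey upright fin 12 mm thick (y), 32 mm long (x), standing 54 mm up from the lid's upper face near its front edge; the point is 32 mm above that face, 22 mm below the fin's top, 200 mm in front of the hinge line and 52 mm above it when shut. Its axes turn with the lid: y is along the hinge line, x points back to the hinge, z is normal to the lid.
- lid_hinge (a point): Middle of the lid's hinge line, on the far side of the white centrifuge (250 x 250 mm, 140 mm high, fixed), 140 mm above the table. Its axes do not move: x points from the front of the machine to the hinge, y is the hinge line.
- lid (a joint): Lid angle in rad: 0 shut, growing as its front edge rises (to 1.3); positive is a turn about the hinge's +y. The lid (225 x 234 x 18 mm, about 0.4 kg, varies) is pushed shut by a spring and its weight: about 4 N at the fin when shut, 7 N at 0.7 rad; it falls shut when let go.
- lid_pointer (a point): Front end of the dark straight pointer strip along the right (-y) edge of the lid, 105 mm from the hinge line. Axes turn with the lid.
- mark (a joint): Angle in rad of the mark arm about the same hinge line, on the same scale as the lid's: the lid is at the mark when both angles are equal. It lies between 0.35 and 0.7, and is held by stiff friction.
- mark_tip (a point): End of the mark arm: a dark steel arm just outside the lid's right (-y) edge, pivoted on the hinge line, with a 10 mm round stub 30 mm long sticking out along y at its end, 105 mm from the hinge line (the point lies on the stub's axis). Axes turn with the arm: with the lid at the mark, both have the same directions.
- foam_rack: Bystander: white foam tray 100 x 160 x 30 mm with six capped tubes, 107 mm high in all; origin under its centre.
- tube_rack: Bystander: blue two-deck tube rack 80 x 200 mm with five capped tubes, 101 mm high in all; origin under its centre.
- jar: Bystander: small jar, 64 mm across, 80 mm high; origin under its centre.
Mind the look-alikes: they are no part of the job. What is meant by the wrench is not orange, and is the smaller of those in its own colour.

How it is judged (in metres and radians):
On the way, in this order (a step that is already met when the one before it is completed fails the run):
1. the wrench hangs still by its hole on the peg, let go, with the lid still shut (x of wrench_eye in the frame of peg_tip between 0.006 and 0.055 m and y of wrench_eye in the frame of peg_tip between -0.012 and 0.012 m and z of wrench_eye in the frame of peg_tip between -0.04 and 0.004 m and angle between wrench_eye's own z axis and vertical below 0.35 rad and contact force between wrench and stand above 0.4 N and contact force between wrench and the fingers below 0.1 N and contact force between wrench and the arm below 0.1 N and linear speed of wrench below 0.03 m/s and value of joint lid below 0.06 rad), for 0.3 s.
2. the fingers hold the lid still at the angle mark (angle between the x axis of lid_pointer and the x axis of mark_tip, either way round below 0.07 rad and velocity of joint lid between -0.06 and 0.06 rad/s and contact force between the fingers and lid above 1 N and value of joint lid above 0.2 rad and contact force between lid and foam_rack below 0.1 N and contact force between lid and tube_rack below 0.1 N and contact force between lid and jar below 0.1 N and contact force between lid and wrench below 0.1 N), for 0.5 s.
At the end, for the whole second after the job is handed in: Wrench upright (20 deg) and still on the peg alone, hole within 12 mm of it sideways, between tip and post, robot not touching it; lid within 0.07 rad (4 deg) of the mark, still (0.06 rad/s), held by the fingers (over 1 N) and nothing else (all of step 2 and x of wrench_eye in the frame of peg_tip between 0.006 and 0.055 m and y of wrench_eye in the frame of peg_tip between -0.012 and 0.012 m and z of wrench_eye in the frame of peg_tip between -0.04 and 0.004 m and angle between wrench_eye's own z axis and vertical below 0.35 rad and contact force between wrench and stand above 0.4 N and contact force between wrench and the fingers below 0.1 N and contact force between wrench and the arm below 0.1 N and linear speed of wrench below 0.03 m/s); the arm keeps its last pose, push and grip.
It fails at once if the angle mark is shifted by more than 6 mm (distance of mark_tip from where it was at the start of the episode above 0.006 m).
It fails at once if the foam rack is shifted by more than 25 mm or tipped (distance of foam_rack from where it was at the start of the episode above 0.025 m or angle between foam_rack's own z axis and vertical above 0.3 rad).
It fails at once if the tube rack is shifted by more than 25 mm or tipped (distance of tube_rack from where it was at the start of the episode above 0.025 m or angle between tube_rack's own z axis and vertical above 0.3 rad).
It fails at once if the jar is shifted by more than 25 mm or tipped (distance of jar from where it was at the start of the episode above 0.025 m or angle between jar's own z axis and vertical above 0.3 rad).
It also fails if it takes over 64 s, if anything falls off the work surface, if the arm or the gripper's body presses on something with over 40 N, if the wrist force passes 120 N, or if a joint passes its speed limit or range.

## Robot

A 6-joint arm with a two-finger parallel gripper is mounted at the origin on the work surface. World frame = base frame: x ahead of the robot, y to its left, z up, the work surface at z = 0. Lengths are in mm, angles in rad, forces in N, time in s.
With the tool pointing down it reaches from about 300 to 850 mm from the base axis. Payload 4.2 kg.
Tool frame: the origin (TCP) lies at the very end of the fingers, on their centre line; the grasp point (between the pads) lies 19 mm behind it (bot.grasp_offset is the distance from the TCP to the grasp point, in mm); z points along the fingers, x is the direction in which the jaws open and shut, and the axes are right-handed (so a half turn about z gives the same grasp; the last joint's range is limited). The gripper opens to 91 mm and grips with 3 to 60 N. Pads are 32 mm wide; open, the fingers measure 118 mm over their backs; the gripper's body (76 mm by 178 mm) begins 60 mm behind the grasp point.
Start: joints at [-1.137, 0.32, 1.565, -0, 1.257, -0.02], TCP at [252.076, -516.818, 213.976] pointing down, gripper open.
Joint ranges: [-3.11, 3.11], [-0.84, 2.01], [0.21, 2.61], [-1.34, 4.49], [0.05, 2.63], [-2.56, 2.56]. Speed limits (rad/s): [2.57, 2.57, 3.14, 3.14, 3.14, 3.14].

## Interface

Orientations are given as a 3x3 rotation matrix whose columns are the frame's x, y, z axes.
In Python, from bench import bot, eyes gives the robot as it stands.
- The arm moves only by the tool apply_moves, never from a script. Its argument "plan" is a list of rows, each a list of 4 numbers: the shift along the tool's x, y, z in m, then the turn about the tool's z in degrees. In form: [[dx, dy, dz, spin], ...]. A call has 1 to 12 rows; each row is the pose to reach, as a shift and turn from the pose measured when the call began, along the tool's axes at that moment; what a row does not reach only later rows make up. A row lasts 1/8 s, in which the tool goes at most 62.5 mm and 10.7 degrees, less where a joint would pass 70% of its speed; a pose out of reach is approached as far as the arm can. A call with a gripper value outside its range is refused whole. "hand" is the finger opening in m, from 0 to 0.0912, set as the call begins (left out, the last holds). The fingers move at their own pace and stop on an object; the grip force is fixed at half the most. Time passes only in rows, so rows that repeat a pose let the fingers close. It gives the time, the measured TCP pose, the force and the opening at its end, in the units of the state.
- bot.get_obs(): the state, without advancing time (a new reading comes with each control period).
- eyes.grab_frame(name): name is "side" or "top"; returns a dict with "pixels" (384x512x3 uint8, red, green, blue), "range_z" (384x512 float32, mm along the optical axis (not along the pixel's ray), 0 where there is no reading), "K" (3x3 intrinsics, pixels), "dist" ([k1, k2, p1, p2, k3] as OpenCV has them; the pictures are not rectified), "position" and "rotation" of the camera in the world. Camera axes: x right, y down, z forward; pixel columns grow to the right and rows downward; lengths in mm; the calibration is good to about 2 mm. A picture is of the moment at which its call begins.
- bot.hand_in(): hands the job in, once; it reports no verdict.
The state is a dict: "time_s": time; "qpos": joint angles; "qd": joint speeds; "tau": joint torques, N m; "eef_pos": TCP position; "ee_rot": TCP orientation; "ft_force": force on the tool from outside, world axes, zero at the start; "ft_torque": the same for the moment, N m; "opening": opening from 0.0 (shut) to 1.0 (fully open).
Only numpy, scipy, OpenCV 4.12 (cv2) and the standard library are available. Lean on these libraries where they do the work, as an engineer would, in place of code of your own. Each camera call takes 0.05 s, during which the arm holds its last target. There are 200 camera calls.

## Working session

There is one attempt and no reset: what is moved stays moved. The work goes in short steps, Python scripts to look and compute and a tool call to move; the robot and the scene stay as the last step left them, time stands still between calls to the robot, and variables do not carry over. Pictures are saved under pics/ and viewed, about 8 in all and at most 12, crops included, and the job is handed in when it is done.

Besides the shell and the picture viewer there is one more tool, called after "Emit:" in YAML: its name, and indented under it one key for each argument. apply_moves: Moves the arm, as the interface text tells. Its arguments: {"type":"object","properties":{"plan":{"type":"array"},"hand":{"type":"number"}},"required":["plan"]}

```bash
mkdir -p pics; cat > h.py <<'E'
import numpy as np, cv2
from bench import bot, eyes
def grab(n):
    f=eyes.grab_frame(n); 
    f={k:(np.array(v) if k!='name' else v) for k,v in f.items()}; return f
def pts(f):
    h,w=f['range_z'].shape
    u,v=np.meshgrid(np.arange(w),np.arange(h))
    n=cv2.undistortPoints(np.stack([u,v],-1).reshape(-1,1,2).astype(float),f['K'],f['dist']).reshape(h,w,2)
    z=f['range_z'].astype(float)
    P=np.dstack([n[...,0]*z,n[...,1]*z,z])@f['rotation'].T+f['position']
    P[z==0]=np.nan
    return P
def save(f,name,crop=None,s=1):
    im=f['pixels'][...,::-1]
    if crop: u0,v0,u1,v1=crop; im=im[v0:v1,u0:u1]
    cv2.imwrite('pics/'+name,cv2.resize(im,None,fx=s,fy=s,interpolation=cv2.INTER_CUBIC))
E
python3 - <<'E'
from h import *
import pickle
a=grab('side');b=grab('top')
pickle.dump((a,b),open('f0.pkl','wb'))
for f in(a,b): print(f['position'],f['rotation'].round(3).tolist(),f['K'].round(1).tolist(),f['dist'])
im=np.vstack([a['pixels'],b['pixels']])[...,::-1]
cv2.imwrite('pics/a.png',cv2.resize(a['pixels'][...,::-1],(768,576)));cv2.imwrite('pics/b.png',cv2.resize(b['pixels'][...,::-1],(768,576)))
o=bot.get_obs();print(o['eef_pos'],o['ee_rot'],o['ft_force'],o['time_s'])
E
```

```text
[-34.70662313 664.34251844 898.25040392] [[-0.765, -0.401, 0.504], [-0.644, 0.464, -0.608], [0.01, -0.79, -0.613]] [[476.9, 0.0, 250.4], [0.0, 476.9, 196.3], [0.0, 0.0, 1.0]] [-0.18451381  0.          0.          0.          0.        ]
[ 410.84220793  -81.6901469  1336.71691631] [[-0.007, -0.992, 0.128], [-1.0, 0.008, 0.012], [-0.013, -0.128, -0.992]] [[385.3, 0.0, 255.0], [0.0, 385.3, 192.8], [0.0, 0.0, 1.0]] [-0.05295051  0.          0.          0.          0.        ]
[ 251.86333955 -516.38804653  213.18493259] [[ 4.38342249e-01 -8.98807872e-01 -6.93705582e-04]
 [-8.98806679e-01 -4.38342797e-01  1.46497455e-03]
 [-1.62081150e-03 -1.86530264e-05 -9.99998686e-01]] [0.26298221 0.30593819 0.57714558] 0.1
```

View pics/a.png

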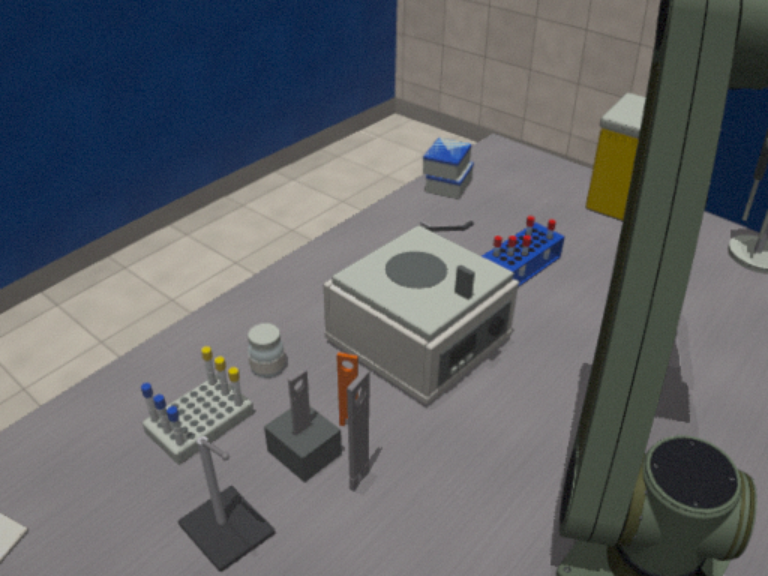

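View pics/b.png

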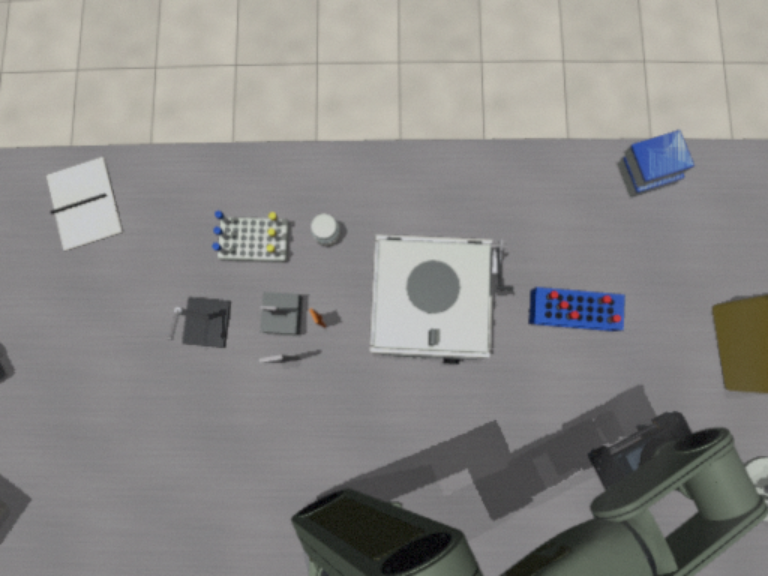

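Candidates, in side-view pixels: the grey wrench in the block (300,400), the orange one (347,388) and the long grey one (358,430). The one in the block fits: it is not orange, it is the smaller grey one, and it stands in the slot. I'll enlarge it to confirm and measure at the same time.

```bash
python3 - <<'E'
from h import *
import pickle
a,b=pickle.load(open('f0.pkl','rb'))
c1=cv2.resize(a['pixels'][225:385,80:260,::-1],(540,480),interpolation=cv2.INTER_CUBIC)
c2=cv2.resize(b['pixels'][150:250,100:220,::-1],(576,480),interpolation=cv2.INTER_CUBIC)
cv2.imwrite('pics/c.png',cv2.resize(np.hstack([c1,c2]),(800,344)))
A=pts(a);B=pts(b)
def sel(P,x,y,z,uv,lab):
    u0,v0,u1,v1=uv;Q=P[v0:v1,u0:u1].reshape(-1,3);Q=Q[~np.isnan(Q[:,0])]
    m=(Q[:,0]>x[0])&(Q[:,0]<x[1])&(Q[:,1]>y[0])&(Q[:,1]<y[1])&(Q[:,2]>z[0])&(Q[:,2]<z[1]);Q=Q[m]
    r=cv2.minAreaRect(Q[:,:2].astype(np.float32)) if len(Q)>2 else None
    print(lab,len(Q),Q.mean(0).round(1) if len(Q) else '', Q.min(0).round(1),Q.max(0).round(1),r)
    return Q
big=(-1e4,1e4)
# side: wrench part over block
sel(A,big,big,(70,300),(185,240,210,295),'wrench side')
sel(B,big,big,(70,300),(168,190,206,225),'wrench top')
sel(B,big,big,(50,70),(168,190,206,228),'block top')
sel(A,big,big,(50,70),(170,265,235,325),'block side')
sel(B,big,big,(5,20),(115,190,160,240),'base top')
sel(A,big,big,(5,20),(115,320,190,380),'base side')
sel(B,big,big,(100,300),(105,195,160,240),'peg top')
sel(A,big,big,(195,300),(125,285,160,310),'peg side')
sel(A,big,big,(175,195),(125,285,160,310),'peg side2')
sel(B,big,big,(130,172),(235,150,340,245),'lid top')
sel(B,big,big,(185,230),(235,150,340,245),'fin top')
sel(A,big,big,(170,230),(290,165,330,205),'fin side')
Q=sel(B,big,big,(30,400),(328,150,350,200),'mark top')
E
```

```text
wrench side 426 [522.9 167.4 126.1] [518.2 148.6  70.2] [529.9 184.5 178.4] ((523.6011962890625, 166.46920776367188), (35.55719757080078, 9.745579719543457), 84.07794952392578)
wrench top 59 [525.4 161.5 140.9] [522.9 148.2  72.3] [528.7 179.8 178.7] ((525.7787475585938, 164.01060485839844), (31.555110931396484, 5.640472412109375), 89.75434112548828)
block top 593 [526.2 162.6  60. ] [479.4 121.7  50.4] [574.  206.2  68.1] ((526.9183349609375, 164.91452026367188), (81.96818542480469, 90.19474792480469), 86.17266082763672)
block side 991 [515.  169.7  59.8] [414.7  77.3  50. ] [571.7 207.8  69.9] ((511.1851806640625, 169.32777404785156), (131.5560760498047, 141.64932250976562), 44.74222946166992)
base top 891 [508.7 344.7  11.6] [424.5 268.2   5. ] [596.4 428.2  19.9] ((510.5332946777344, 347.6826477050781), (174.88980102539062, 155.60000610351562), 2.0422613620758057)
base side 1865 [502.  349.1  12.2] [422.3 250.1   5. ] [602.9 400.8  19.5] ((512.4517211914062, 341.28619384765625), (155.13356018066406, 157.52980041503906), 36.695011138916016)
peg top 106 [505.4 344.6 177.1] [460.5 3
[... 515 characters left out ...]
[ 422.9 -325.6  131.3] [684.2 -41.1 171.1] ((553.5451049804688, -182.39059448242188), (274.11981201171875, 250.59112548828125), 86.77068328857422)
fin top 76 [ 504.1 -221.5  203.4] [ 449.  -319.7  185.3] [ 583.8 -156.   218.8] ((516.0821533203125, -232.11196899414062), (34.09672546386719, 199.864013671875), 34.89057159423828)
fin side 201 [ 457.8 -160.3  194.9] [ 442.4 -167.9  170. ] [ 477.1 -154.6  215.9] ((459.7487487792969, -161.15692138671875), (13.163865089416504, 34.723907470703125), 89.30150604248047)
mark top 217 [ 612.5 -307.4  149.8] [ 556.2 -325.9  107.5] [ 669.5 -297.   193.6] ((612.8682250976562, -311.4349670410156), (113.40775299072266, 28.557937622070312), 0.15846966207027435)
```

View pics/c.png

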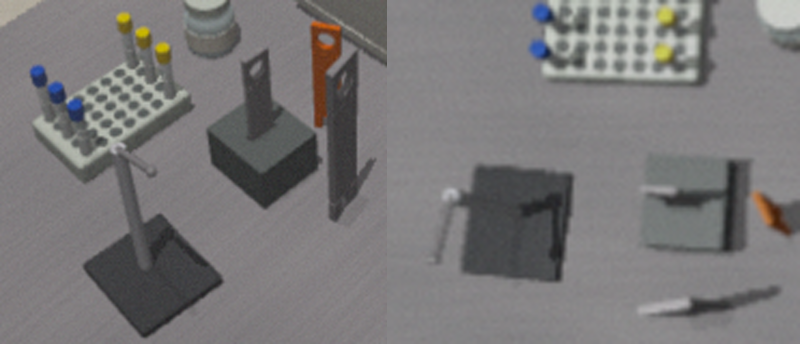

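The crop confirms that the wrench in the block (crop 257,95) is the small grey one. The long grey one (342,135) and the orange one (326,70) are decoys. Next I'll refine the poses and the decoy clearances.

```bash
cat > m.py <<'E'
from h import *
def clus(P,c,r,z):
    Q=P.reshape(-1,3);m=(np.hypot(Q[:,0]-c[0],Q[:,1]-c[1])<r)&(Q[:,2]>z[0])&(Q[:,2]<z[1]);return Q[m]
def line(Q):  # pca dir in xy
    c=Q[:,:2].mean(0);d=np.linalg.svd(Q[:,:2]-c,full_matrices=False)[2][0];return c,np.degrees(np.arctan(d[1]/d[0]))
E
python3 - <<'E'
from m import *
import pickle
a,b=pickle.load(open('f0.pkl','rb'))
A=pts(a);B=pts(b)
for n,P in(('A',A),('B',B)):
    Q=clus(P,(524,165),25,(80,172));print(n,'wrench',line(Q),Q[:,1].min(),Q[:,1].max(),clus(P,(524,165),25,(80,250))[:,2].max(),len(Q))
    Q=clus(P,(490,348),45,(196,230));Q2=clus(P,(518,347),15,(60,170))
    print('peg',line(Q),Q.min(0),Q.max(0)); t=Q[Q[:,0]<Q[:,0].min()+10];print('tip',t.mean(0),len(t)); print('post',np.nanmedian(Q2,0),Q2.min(0),Q2.max(0))
    for nm,mask in(('orange',lambda i:(i[...,0]>150)&(i[...,1]<110)&(i[...,2]<80)),):
        m=mask((a if n=='A' else b)['pixels'].astype(int))&(np.abs(P[...,1])<250)&(P[...,0]<650);Q=P[m];print(nm,len(Q),np.nanmin(Q,0),np.nanmax(Q,0))
    Q=clus(P,(445,165),50,(60,400));print('decoy grey',len(Q),Q.min(0) if len(Q) else'',Q.max(0) if len(Q) else'')
    Q=clus(P,(460,-161),40,(172,212));print('fin',len(Q),line(Q) if len(Q)>2 else '',Q.min(0),Q.max(0))
    Q=clus(P,(560,-180),80,(145,175));print('lid z',np.median(Q[:,2]), np.linalg.lstsq(np.c_[Q[:,:2],np.ones(len(Q))],Q[:,2],rcond=None)[0][:2])
Q=clus(B,(615,-310),75,(100,220));Q=Q[(Q[:,1]<-296)]
for q in Q[np.argsort(Q[:,0])][::6]: print(q.round(0).tolist(),end=' ')
m=b['pixels'].astype(int)
cv2.imwrite('pics/d.png',cv2.resize(b['pixels'][150:245,240:360,::-1],(720,570),interpolation=cv2.INTER_CUBIC))
E
```

```text
A wrench (array([522.86832654, 167.732197  ]), np.float64(83.98026820981156)) 148.5986836907067 184.53596566167033 178.35081392637267 348
peg (array([479.41589125, 350.29099279]), np.float64(-5.913221644423685)) [456.12854106 343.93882134 197.02322797] [510.83456211 355.44653956 216.78881631]
tip [459.89397988 352.14329432 213.83979892] 23
post [513.33103509 348.14709124 118.69402561] [509.74346647 339.23554063  60.08215117] [523.60346491 352.6006825  169.63220367]
orange 34 [495.62245379 -52.87036561  -3.63636624] [642.76964717  82.48901912 161.83445249]
decoy grey 843 [412.47556491 126.05918298  60.02858635] [494.50103515 196.22682423 222.84615742]
fin 168 (array([ 457.72627436, -159.84692014]), np.float64(1.9629131475740556)) [ 442.36067006 -167.56601849  172.23693543] [ 477.09807852 -154.60143956  211.97320267]
lid z 160.70612011195385 [0.00380709 0.00223659]
B wrench (array([524.5134544 , 159.48182619]), np.float64(-88.95662343989709)) 148.23080339809462 179.12378117554925 178.65261828849907 33
peg (array([480.80961501, 347.75554426]), np.float64(-4.105906140822119)) [460.501538
[... 800 characters left out ...]
.0, 188.0] [568.0, -302.0, 190.0] [573.0, -307.0, 111.0] [578.0, -303.0, 184.0] [582.0, -307.0, 113.0] [588.0, -302.0, 178.0] [593.0, -308.0, 108.0] [598.0, -303.0, 173.0] [602.0, -306.0, 172.0] [603.0, -302.0, 124.0] [606.0, -302.0, 164.0] [610.0, -300.0, 124.0] [613.0, -303.0, 160.0] [618.0, -305.0, 166.0] [622.0, -306.0, 162.0] [626.0, -303.0, 160.0] [630.0, -304.0, 156.0] [633.0, -304.0, 155.0] [638.0, -299.0, 130.0] [641.0, -306.0, 128.0] [643.0, -305.0, 152.0] [648.0, -313.0, 144.0] [650.0, -309.0, 147.0] [652.0, -300.0, 126.0] [653.0, -306.0, 149.0] [654.0, -310.0, 144.0] [656.0, -300.0, 150.0] [660.0, -313.0, 148.0] [661.0, -297.0, 145.0] [665.0, -299.0, 137.0] [670.0, -300.0, 133.0]
```

View pics/d.png

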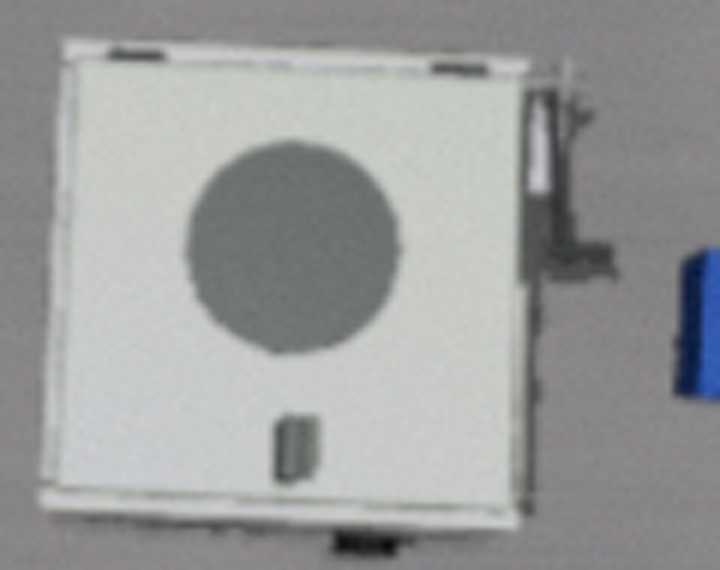

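```bash
cat >> m.py <<'E'
def to(p,ang=None):
    o=bot.get_obs();R=np.array(o['ee_rot']);t=np.array(o['eef_pos'])
    d=R.T@(np.array(p)-t)/1000
    cur=np.degrees(np.arctan2(R[1,0],R[0,0]));s=0 if ang is None else -(ang-cur)
    print('at',t.round(1),'ang',round(cur,1),'f',np.round(o['ft_force'],1),'op',round(o['opening'],3),'-> shift',d.round(4),'spin',round(s,1))
E
python3 - <<'E'
from m import *
import pickle
a,b=pickle.load(open('f0.pkl','rb'))
for P in (pts(a),pts(b)):
  for z in((70,120),(120,170),(170,240)):
    Q=clus(P,(455,165),45,z);Q=Q[Q[:,0]<490];print(len(Q),Q[:,:2].min(0).round(),Q[:,:2].max(0).round(),np.median(Q[:,:2],0).round())
to((524,166,320),85.5)
E
```

```text
173 [412. 137.] [423. 173.] [416. 160.]
185 [413. 137.] [422. 174.] [417. 160.]
258 [413. 133.] [428. 173.] [418. 158.]
7 [417. 128.] [430. 164.] [420. 144.]
8 [416. 144.] [420. 164.] [418. 155.]
48 [416. 130.] [428. 171.] [422. 153.]
at [ 251.9 -516.4  213.2] ang -64.0 f [0.3 0.3 0.6] op 1.0 -> shift [-0.4942 -0.5437 -0.106 ] spin -149.5
```

Emit:
apply_moves:
  plan:
    - [0,0,-0.06,0]
    - [-0.04,-0.04,-0.106,-10]
    - [-0.08,-0.088,-0.106,-20]
    - [-0.12,-0.132,-0.106,-30]
    - [-0.16,-0.176,-0.106,-40]
    - [-0.2,-0.22,-0.106,-50]
    - [-0.24,-0.264,-0.106,-60]
    - [-0.28,-0.308,-0.106,-70]
    - [-0.32,-0.352,-0.106,-80]
    - [-0.36,-0.396,-0.106,-90]
    - [-0.4,-0.44,-0.106,-100]
    - [-0.44,-0.484,-0.106,-110]
  hand: 0.05

```text
time_s: 1.6
eef_pos: [494.3, 93.0, 319.7]
ee_rot: [[0.69, 0.724, -0.001], [0.724, -0.69, 0.001], [0.0, -0.001, -1.0]]
ft_force: [0.6, -0.1, 0.6]
opening: 0.552
```

```bash
python3 -c "
from m import *
to((524,166,250),85.5)"
```

```text
at [494.3  93.  319.7] ang 46.4 f [ 0.6 -0.1  0.6] op 0.552 -> shift [ 0.0733 -0.0288  0.0697] spin -39.1
```

Emit:
apply_moves:
  plan:
    - [0.03,-0.012,0,-10]
    - [0.06,-0.025,0,-20]
    - [0.073,-0.029,0.03,-30]
    - [0.073,-0.029,0.07,-39]
    - [0.073,-0.029,0.07,-39]
    - [0.073,-0.029,0.07,-39]

```text
time_s: 2.35
eef_pos: [524.3, 166.0, 251.0]
ee_rot: [[0.084, 0.997, 0.001], [0.997, -0.084, 0.002], [0.002, 0.001, -1.0]]
ft_force: [0.6, 0.2, 0.9]
opening: 0.549
```

```bash
python3 - <<'E'
from m import *
f=grab('side');save(f,'e.png',(150,150,290,330),4)
for n in('side','top'):
    P=pts(f if n=='side' else grab('top'))
    Q=clus(P,(524,166),25,(75,170));print(len(Q),Q.mean(0) if len(Q) else'')
to((524,166,116),85.5)
E
```

```text
362 [522.82034817 167.57365793 122.34692873]
0 
at [524.7 166.  251.7] ang 85.3 f [ 0.  -0.9  0.2] op 0.548 -> shift [-0.0004 -0.001   0.1357] spin -0.2
```

View pics/e.png

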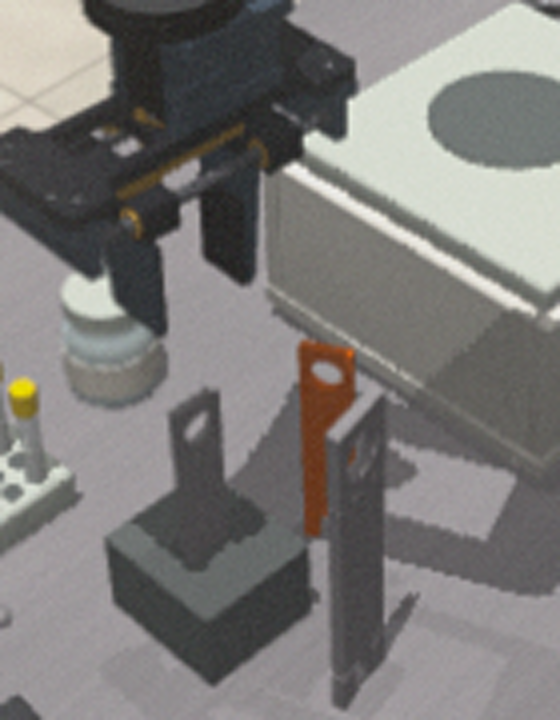

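The fingers straddle the wrench (crop 197,430) from above with the jaws across its width. I'm going down to grip.

Emit:
apply_moves:
  plan:
    - [0,-0.001,0.04,0]
    - [0,-0.001,0.08,0]
    - [0,-0.001,0.11,0]
    - [0,-0.001,0.135,0]
    - [0,-0.001,0.135,0]
    - [0,-0.001,0.135,0]

```text
time_s: 3.2
eef_pos: [525.3, 166.6, 118.5]
ee_rot: [[0.083, 0.996, 0.006], [0.997, -0.083, 0.003], [0.003, 0.006, -1.0]]
ft_force: [-0.7, 0.6, 0.6]
opening: 0.55
```

Emit:
apply_moves:
  plan:
    - [0,0,0,0]
    - [0,0,0,0]
    - [0,0,0,0]
    - [0,0,0,0]
    - [0,0,0,0]
    - [0,0,0,0]
  hand: 0.02

```text
time_s: 3.95
eef_pos: [526.0, 166.8, 119.6]
ee_rot: [[0.083, 0.996, 0.008], [0.997, -0.083, 0.003], [0.004, 0.008, -1.0]]
ft_force: [-0.4, -0.1, 5.5]
opening: 0.347
```

```bash
python3 -c "
from m import *
to((524,166,196))"
```

```text
at [526.  166.8 119.6] ang 85.2 f [-0.4 -0.1  5.5] op 0.347 -> shift [-0.0007 -0.0014 -0.0764] spin 0
```

Emit:
apply_moves:
  plan:
    - [0,0,-0.02,0]
    - [0,0,-0.04,0]
    - [0,0,-0.06,0]
    - [0,0,-0.085,0]
    - [0,0,-0.085,0]

```text
time_s: 4.58
eef_pos: [526.2, 166.8, 205.7]
ee_rot: [[0.083, 0.996, 0.011], [0.997, -0.083, 0.004], [0.005, 0.011, -1.0]]
ft_force: [0.0, -0.5, -2.1]
opening: 0.347
```

```bash
python3 - <<'E'
from m import *
f=grab('side');P=pts(f);o=bot.get_obs();print(o['opening'],o['ft_force'])
Q=clus(P,(525,167),22,(102,190));print(line(Q),Q.min(0),Q.max(0))
# tilt: x vs z, y mid vs z
for z in range(105,190,15):
    q=Q[(Q[:,2]>z)&(Q[:,2]<z+15)];print(z,len(q),q[:,:2].mean(0).round(1) if len(q) else '',(q[:,1].min().round(1),q[:,1].max().round(1)) if len(q) else '')
to((425,353,205))
E
```

```text
0.3484313016565949 [-0.32870465  0.64437942 -2.00272142]
(array([523.03238877, 168.41318922]), np.float64(83.40153865812555)) [518.56819071 149.75805263 102.65453364] [530.25303349 184.06151241 189.87109247]
105 48 [523.9 168.1] (np.float64(151.6), np.float64(183.8))
120 55 [523.2 168. ] (np.float64(151.4), np.float64(184.1))
135 62 [523.1 168.7] (np.float64(151.5), np.float64(183.2))
150 61 [522.9 168.8] (np.float64(149.8), np.float64(183.6))
165 64 [522.6 168.9] (np.float64(152.7), np.float64(182.3))
180 39 [522.2 167.7] (np.float64(151.6), np.float64(183.0))
at [525.3 166.5 204.3] ang 85.2 f [-0.3  0.6 -2. ] op 0.348 -> shift [ 0.1775 -0.1155 -0.0008] spin 0
```

Emit:
apply_moves:
  plan:
    - [0.03,-0.02,0,0]
    - [0.07,-0.045,0,0]
    - [0.11,-0.075,0,0]
    - [0.15,-0.1,0,0]
    - [0.178,-0.117,0.01,0]
    - [0.178,-0.117,0.02,0]
    - [0.178,-0.117,0.028,0]
    - [0.178,-0.117,0.028,0]
    - [0.178,-0.117,0.028,0]

```text
time_s: 5.75
eef_pos: [424.3, 353.1, 176.3]
ee_rot: [[0.085, 0.996, 0.008], [0.996, -0.085, 0.004], [0.004, 0.008, -1.0]]
ft_force: [0.1, -0.8, -1.3]
opening: 0.351
```

```bash
python3 - <<'E'
from m import *
f=grab('side');P=pts(f);o=bot.get_obs();t=o['eef_pos'];print(t,o['ft_force'],o['opening'])
save(f,'g.png',(85,240,225,360),5)
Q=clus(P,(t[0],t[1]),22,(70,150));print('wr',line(Q),Q[:,:2].min(0),Q[:,:2].max(0))
Q=clus(P,(490,348),45,(196,230));print('peg',line(Q));m=Q[:,0].min();print('tip',Q[Q[:,0]<m+10].mean(0),m)
W=clus(P,(t[0],t[1]),20,(150,260));print('wr top',W[:,2].max())
E
```

```text
[424.36057059 353.25461858 176.53054188] [ 0.30365576  0.58216096 -2.0529314 ] 0.3485688250563483
wr (array([420.67258451, 354.43494508]), np.float64(82.6087735233047)) [416.79585037 336.64895547] [427.17240253 369.7858569 ]m.py:5: RuntimeWarning: Mean of empty slice.
  c=Q[:,:2].mean(0);d=np.linalg.svd(Q[:,:2]-c,full_matrices=False)[2][0];return c,np.degrees(np.arctan(d[1]/d[0]))
  ret = um.true_divide(
Traceback (most recent call last):
  File "m.py", line 5, in line
    c=Q[:,:2].mean(0);d=np.linalg.svd(Q[:,:2]-c,full_matrices=False)[2][0];return c,np.degrees(np.arctan(d[1]/d[0]))
                        ~~~~~~~~~~~~~~~~~~~~~~~~~~~~~~~~~~~~~~~~~~~~~~~^^^
IndexError: index 0 is out of bounds for axis 0 with size 0
```

View pics/g.png

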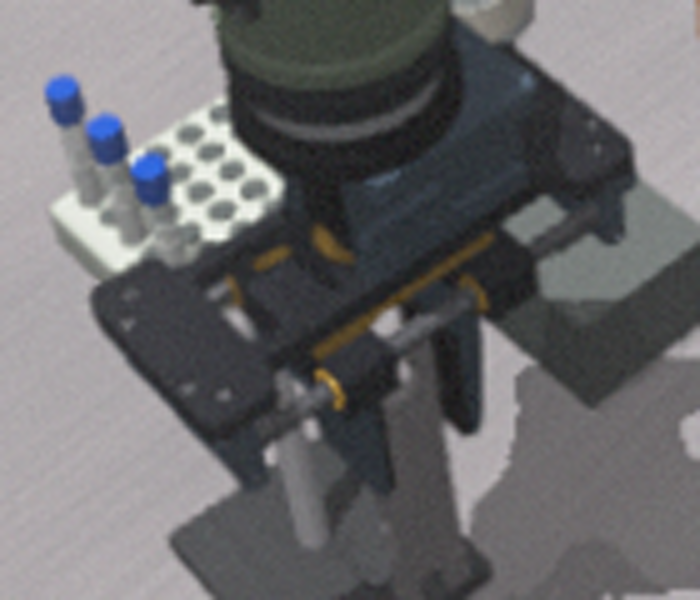

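The side view is now blocked by the gripper, but the lower bar is visible and lies within 1 mm of the TCP axis. I'll insert along the peg (tool +y), following its slope down.

Emit:
apply_moves:
  plan:
    - [0,0.015,0.001,0]
    - [0,0.028,0.001,0]
    - [0,0.035,0.001,0]
    - [0,0.04,0.001,0]
    - [0,0.045,0.003,0]
    - [0,0.05,0.005,0]
    - [0,0.05,0.005,0]

```text
time_s: 6.68
eef_pos: [474.3, 349.0, 171.6]
ee_rot: [[0.085, 0.996, 0.008], [0.996, -0.085, 0.004], [0.004, 0.008, -1.0]]
ft_force: [-0.3, 0.1, -1.2]
opening: 0.342
```

```bash
python3 - <<'E'
from m import *
to((491,347.5,165.5))
f=grab('top');save(f,'t.png',(85,165,205,255),6)
P=pts(grab('side'));t=np.array(bot.get_obs()['eef_pos'])
Q=clus(P,(t[0],t[1]),22,(65,150));Q=Q[Q[:,0]<t[0]+6];print('wr',line(Q))
for z in(65,90,115,140):
  q=Q[(Q[:,2]>z)&(Q[:,2]<z+25)];print(z,len(q),np.median(q[:,:2],0))
E
```

```text
at [474.3 349.  171.6] ang 85.1 f [-0.3  0.1 -1.2] op 0.342 -> shift [-0.0001  0.0167  0.0062] spin 0
wr (array([470.50641551, 349.39970049]), np.float64(85.3999548495355))
65 75 [470.50438946 350.58382043]
90 107 [470.4217111  350.59616965]
115 116 [470.15632384 349.19209104]
140 54 [470.00416518 349.66126831]
```

Emit:
apply_moves:
  plan:
    - [0,0.006,0.002,0]
    - [0,0.012,0.004,0]
    - [0,0.017,0.006,0]
    - [0,0.017,0.006,0]
    - [0,0.017,0.006,0]

```text
time_s: 7.4
eef_pos: [491.0, 347.6, 165.9]
ee_rot: [[0.085, 0.996, 0.008], [0.996, -0.085, 0.004], [0.004, 0.008, -1.0]]
ft_force: [0.1, 0.3, -1.3]
opening: 0.344
```

Emit:
apply_moves:
  plan:
    - [0,0,0.002,0]
    - [0,0,0.004,0]
    - [0,0,0.005,0]
    - [0,0,0.005,0]

```text
time_s: 7.9
eef_pos: [490.9, 347.6, 160.8]
ee_rot: [[0.085, 0.996, 0.008], [0.996, -0.085, 0.004], [0.004, 0.007, -1.0]]
ft_force: [-0.1, -0.5, -0.5]
opening: 0.347
```

Emit:
apply_moves:
  plan:
    - [0,0,0.001,0]
    - [0,0,0.002,0]
    - [0,0,0.002,0]

```text
time_s: 8.28
eef_pos: [491.1, 347.7, 159.3]
ee_rot: [[0.085, 0.996, 0.008], [0.996, -0.085, 0.004], [0.005, 0.008, -1.0]]
ft_force: [-0.6, 0.4, 0.2]
opening: 0.348
```

Emit:
apply_moves:
  plan:
    - [0,0,0.001,0]
    - [0,0,0.002,0]
    - [0,0,0.002,0]

```text
time_s: 8.65
eef_pos: [491.3, 347.9, 158.8]
ee_rot: [[0.085, 0.996, 0.01], [0.996, -0.085, 0.005], [0.006, 0.009, -1.0]]
ft_force: [-1.3, -0.8, 7.4]
opening: 0.347
```

Contact is firm at 7.4 N with the eye at the expected height, so I'm releasing.

Emit:
apply_moves:
  plan:
    - [0,0,-0.001,0]
    - [0,0,-0.001,0]
    - [0,0,-0.001,0]
    - [0,0,-0.001,0]
  hand: 0.056

```text
time_s: 9.15
eef_pos: [491.3, 347.9, 159.4]
ee_rot: [[0.085, 0.996, 0.009], [0.996, -0.085, 0.005], [0.006, 0.009, -1.0]]
ft_force: [0.1, -0.8, -0.6]
opening: 0.615
```

```bash
python3 - <<'E'
from m import *
to((491,347.5,290))
P=pts(grab('side'));t=np.array(bot.get_obs()['eef_pos'])
Q=clus(P,(t[0],t[1]),28,(50,165));Q=Q[Q[:,0]<t[0]+6];print('wr',line(Q),Q.min(0),Q.max(0))
for z in(50,70,90,110,130):
  q=Q[(Q[:,2]>z)&(Q[:,2]<z+20)];print(z,len(q),np.median(q[:,:2],0),q[:,1].min(),q[:,1].max())
E
```

```text
at [491.3 347.9 159.4] ang 85.1 f [ 0.1 -0.8 -0.6] op 0.615 -> shift [ 0.0004  0.0009 -0.1306] spin 0
wr (array([484.00890245, 348.35437356]), np.float64(85.43421962271616)) [478.96893213 331.0805015   55.0296433 ] [490.74532267 363.92775514 164.68000831]
50 44 [481.81342568 341.00672617] 332.3873083368945 363.1980215097387
70 80 [482.52428759 349.63998391] 331.73729357644834 363.6979412253452
90 89 [483.15531363 348.51413697] 332.42855109383345 363.2942815315135
110 98 [483.89017101 348.79467626] 331.1706756396314 363.23523920109386
130 106 [485.18230136 347.06222105] 331.08050149985087 363.92775514144904
```

It hangs nearly upright. I'll retreat straight up.

Emit:
apply_moves:
  plan:
    - [0,0,-0.015,0]
    - [0,0,-0.035,0]
    - [0,0,-0.06,0]
    - [0,0,-0.09,0]
    - [0,0,-0.13,0]
    - [0,0,-0.16,0]
    - [0,0,-0.18,0]
    - [0,0,-0.18,0]

```text
time_s: 10.2
eef_pos: [490.1, 347.4, 342.2]
ee_rot: [[0.085, 0.996, 0.014], [0.996, -0.085, 0.008], [0.009, 0.013, -1.0]]
ft_force: [1.1, -0.5, -0.1]
opening: 0.612
```

```bash
python3 - <<'E'
from m import *
f=grab('side');save(f,'h.png',(100,270,200,390),5);P=pts(f)
Q=clus(P,(487,348),32,(50,185));Q=Q[Q[:,0]<500];print('wr',line(Q),Q.min(0),Q.max(0))
for z in(50,90,130,160):
  q=Q[(Q[:,2]>z)&(Q[:,2]<z+20)];print(z,len(q),np.median(q[:,:2],0),q[:,1].min(),q[:,1].max())
o=bot.get_obs();print(o['qpos'],o['time_s'])
to((458,-161,340),85.5)
E
```

```text
wr (array([484.4815399 , 349.88361575]), np.float64(83.45313307960899)) [478.83231525 332.19202191  55.93594477] [493.67826155 365.35879081 184.92743347]
50 47 [482.33357921 343.48004036] 333.35824948433776 365.35879081467414
90 89 [483.3525     350.61830366] 334.3168697939994 365.181227327045
130 102 [484.68285088 348.49058705] 332.37056797346764 364.38718728342883
160 97 [486.36474904 350.33275924] 332.5402616440898 364.4100087856398
[ 5.98144149e-01  3.07399558e-01  1.27083273e+00 -1.31272472e-03
  1.55080579e+00 -8.87917371e-01] 10.25
at [489.7 347.1 340.4] ang 85.1 f [-0.2  0.9 -1.2] op 0.613 -> shift [-0.5089  0.0114 -0.003 ] spin -0.4
```

View pics/h.png

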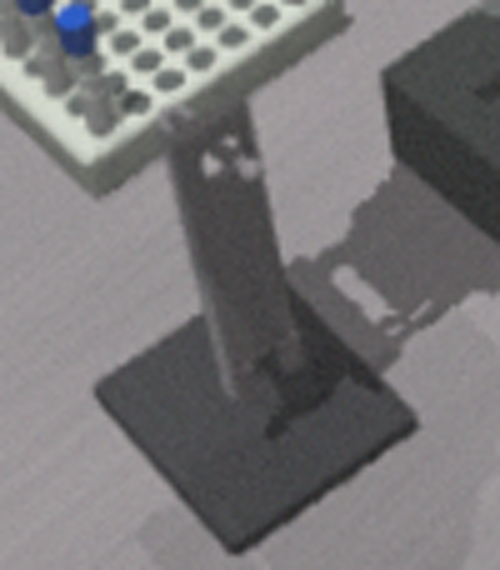

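The wrench hangs on the peg, with the tip showing through the hole (crop 232,160) and a tilt of about 2°. I'm going to the fin now, which is at about (461,-161).

Emit:
apply_moves:
  plan:
    - [-0.03,0,0,0]
    - [-0.08,0.002,0,0]
    - [-0.13,0.003,0,0]
    - [-0.18,0.004,0,0]
    - [-0.23,0.005,0,0]
    - [-0.28,0.007,0,0]
    - [-0.33,0.008,0,0]
    - [-0.38,0.01,0,0]
    - [-0.43,0.012,0,0]
    - [-0.48,0.013,0,0]
    - [-0.509,0.014,0,0]
    - [-0.509,0.014,0,0]

```text
time_s: 11.75
eef_pos: [459.8, -162.6, 335.7]
ee_rot: [[0.088, 0.996, 0.009], [0.996, -0.088, 0.007], [0.008, 0.008, -1.0]]
ft_force: [-0.3, 0.2, -1.5]
opening: 0.614
```

```bash
python3 - <<'E'
from m import *
import pickle
a,b=pickle.load(open('f0.pkl','rb'))
# lid white mask on plane z=159 -> yaw
P=pts(b);m=((abs(P[...,2]-159)<6)&(b['pixels'].min(-1)>150)).astype(np.uint8)
m[:, :236]=0;m[:,340:]=0
m=cv2.morphologyEx(m,cv2.MORPH_CLOSE,np.ones((5,5)))
Q=P[(m>0)];Q=Q[~np.isnan(Q[:,0])]
for lo,hi,ax in((-270,-80,1),):
    # front and rear edges: extreme x per y-bin
    ys=np.arange(-270,-70,15);fr=[np.percentile(Q[abs(Q[:,1]-y)<8,0],[3,97]) for y in ys];fr=np.array(fr)
    print('front/rear slope deg',[np.degrees(np.arctan(np.polyfit(ys,fr[:,i],1)[0])).round(2) for i in(0,1)],fr.mean(0))
xs=np.arange(470,650,15);e=np.array([np.percentile(Q[abs(Q[:,0]-x)<8,1],[3,97]) for x in xs])
print('sides',[np.degrees(np.arctan(np.polyfit(xs,e[:,i],1)[0])).round(2) for i in(0,1)],e.mean(0))
to((461,-161,177),86.5);f=bot.get_obs();print(f['qpos'])
g=grab('side');P=pts(g);Q=clus(P,(460,-161),35,(175,212));print(line(Q),Q.min(0),Q.max(0))
E
```

```text
front/rear slope deg [np.float64(3.25), np.float64(3.62)] [444.09594258 656.91216067]
sides [np.float64(-2.75), np.float64(-2.12)] [-278.36403552  -58.96694088]
at [ 459.8 -162.6  335.7] ang 85.0 f [-0.3  0.2 -1.5] op 0.614 -> shift [ 0.0005 -0.0003  0.1587] spin -1.5
[-0.37006082  0.12150502  1.52429472  0.0095175   1.49023287 -1.85357227]
(array([ 457.51404477, -159.93518273]), np.float64(2.4676415018706392)) [ 443.13500145 -171.59178852  175.47288394] [ 476.99711799 -154.67889027  211.53180113]
```

Emit:
apply_moves:
  plan:
    - [0,0,0.04,-2]
    - [0,0,0.08,-2]
    - [0,0,0.11,-2]
    - [0,0,0.135,-2]
    - [0,0,0.15,-2]
    - [0,0,0.158,-2]
    - [0,0,0.158,-2]
    - [0,0,0.158,-2]

```text
time_s: 12.8
eef_pos: [462.0, -160.4, 178.8]
ee_rot: [[0.052, 0.999, 0.011], [0.999, -0.052, 0.007], [0.007, 0.01, -1.0]]
ft_force: [0.2, -0.3, -0.0]
opening: 0.615
```

Emit:
apply_moves:
  plan:
    - [0,0,0,0]
    - [0,0,0,0]
    - [0,0,0,0]
    - [0,0,0,0]
    - [0,0,0,0]
    - [0,0,0,0]
  hand: 0.0

```text
time_s: 13.55
eef_pos: [461.9, -164.0, 178.9]
ee_rot: [[0.052, 0.999, 0.011], [0.999, -0.052, -0.0], [0.0, 0.011, -1.0]]
ft_force: [-1.6, -10.9, -1.8]
opening: 0.128
```

```bash
python3 - <<'E'
from m import *
to((461,-161,177))
# arc about hinge, fin point r: x_h=661, z_h=140 ; g=grasp point rel hinge
o=bot.get_obs();t=np.array(o['eef_pos']);R=np.array(o['ee_rot']);g=t-19*R[:,2]
for hx in(661,657):
  v=np.array([g[0]-hx,g[2]-140])
  for a in(.1,.2,.3,.36,.4,.45):
    c,s=np.cos(a),np.sin(a);w=np.array([c*v[0]+s*v[1],-s*v[0]+c*v[1]])-v
    print(hx,a,w.round(1),'tool',(R.T@np.array([w[0]*np.cos(.052),-w[0]*np.sin(.052),w[1]])/1000).round(4))
E
```

```text
at [ 461.9 -164.   178.9] ang 87.0 f [ -1.6 -10.9  -1.8] op 0.128 -> shift [ 0.0029 -0.0011  0.0019] spin 0
661 0.1 [ 6.8 19.6] tool [-0.      0.007  -0.0195]
661 0.2 [15.5 38.4] tool [-0.      0.0159 -0.0383]
661 0.3 [26.  56.3] tool [-0.      0.0266 -0.056 ]
661 0.36 [33.2 66.5] tool [-0.      0.0339 -0.0661]
661 0.4 [38.3 73. ] tool [-0.      0.0391 -0.0726]
661 0.45 [45.  80.9] tool [-0.      0.0459 -0.0804]
657 0.1 [ 6.8 19.2] tool [-0.      0.007  -0.0191]
657 0.2 [15.4 37.6] tool [-0.      0.0158 -0.0375]
657 0.3 [25.8 55.1] tool [-0.      0.0264 -0.0549]
657 0.36 [32.9 65.1] tool [-0.      0.0336 -0.0647]
657 0.4 [38.  71.5] tool [-0.      0.0387 -0.0711]
657 0.45 [44.6 79.2] tool [-0.      0.0455 -0.0787]
```

The fin is gripped at 11.7 mm. I'll lift along the arc to about 0.3 rad.

Emit:
apply_moves:
  plan:
    - [0,0.003,-0.01,0]
    - [0,0.007,-0.0195,0]
    - [0,0.0115,-0.029,0]
    - [0,0.016,-0.038,0]
    - [0,0.021,-0.047,0]
    - [0,0.0265,-0.0555,0]
    - [0,0.0265,-0.0555,0]
    - [0,0.0265,-0.0555,0]

```text
time_s: 14.55
eef_pos: [487.7, -165.4, 235.4]
ee_rot: [[0.052, 0.999, 0.011], [0.999, -0.052, -0.001], [-0.0, 0.011, -1.0]]
ft_force: [-4.6, -3.6, -3.1]
opening: 0.128
```

```bash
python3 - <<'E'
from m import *
import pickle
o=bot.get_obs();print(np.round(o['eef_pos'],1),o['ft_force'],o['opening'])
a=grab('side');b=grab('top');pickle.dump((a,b),open('f1.pkl','wb'))
im=np.hstack([cv2.resize(a['pixels'][130:260,200:360,::-1],(480,390)),cv2.resize(b['pixels'][150:240,285:360,::-1],(320,384))[:390]*1 if 0 else cv2.resize(b['pixels'][150:240,285:360,::-1],(320,390))])
cv2.imwrite('pics/i.png',im)
B=pts(b);A=pts(a);px=b['pixels'].astype(int)
for n,P in(('A',A),('B',B)):
    Q=P.reshape(-1,3);m=(Q[:,0]>545)&(Q[:,0]<640)&(Q[:,1]>-270)&(Q[:,1]<-70)&(Q[:,2]>145)&(Q[:,2]<230);Q=Q[m]
    for _ in range(4):
        k=np.linalg.lstsq(np.c_[Q[:,:2],np.ones(len(Q))],Q[:,2],rcond=None)[0];r=Q[:,2]-np.c_[Q[:,:2],np.ones(len(Q))]@k;Q=Q[abs(r)<max(3,2*r.std())]
    print(n,len(Q),'lid angle',np.arctan(np.hypot(k[0],k[1])),k, 'z at hinge 660',k@[660,-170,1])
# mark arm top in initial and now
for fn in('f0.pkl','f1.pkl'):
    P=pts(pickle.load(open(fn,'rb'))[1]).reshape(-1,3)
    m=(P[:,0]>550)&(P[:,0]<650)&(P[:,1]<-301)&(P[:,1]>-325)&(P[:,2]>145)&(P[:,2]<215);Q=P[m]
    arm=Q[(Q[:,0]>572)&(Q[:,1]>-309)];stub=Q[(Q[:,0]<572)&(Q[:,1]<-304)]
    print(len(arm),'arm slope',np.arctan(-np.polyfit(arm[:,0],arm[:,2],1)[0]) if len(arm)>5 else'', 'stub',len(stub),np.median(stub,0) if len(stub) else'')
E
```

```text
[ 487.7 -165.4  235.4] [-4.57113916 -3.560062   -3.07792135] 0.12791925304535823
A 1004 lid angle 0.299865455236671 [-3.08970125e-01  1.16274932e-02  3.67257615e+02] z at hinge 660 161.3606592190403
B 1139 lid angle 0.28396887652305025 [-2.91491855e-01  1.45809811e-02  3.57958686e+02] z at hinge 660 163.0952955448097
44 arm slope 0.4509909363283037 stub 25 [ 562.05027231 -313.83647081  189.65061287]
44 arm slope 0.43281003602728546 stub 27 [ 561.936537   -314.69872433  188.49908049]
```

View pics/i.png

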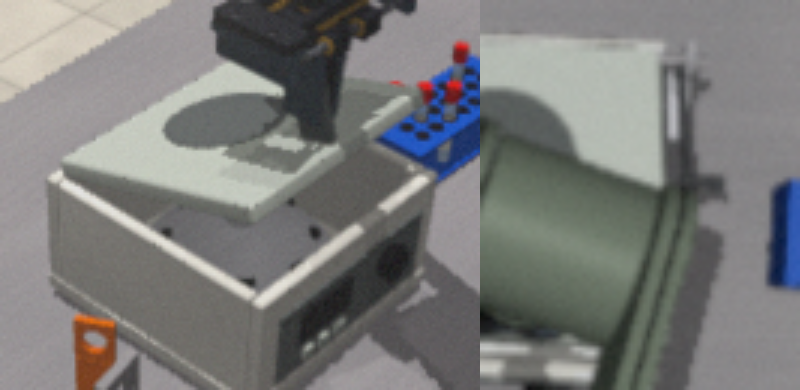

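The lid measures about 0.29 to 0.30 rad and the mark about 0.435 (arm slope 0.43 to 0.45, stub height agrees), so I'll raise it by 0.14.

Emit:
apply_moves:
  plan:
    - [0,0.004,-0.006,0]
    - [0,0.008,-0.0115,0]
    - [0,0.0125,-0.017,0]
    - [0,0.0175,-0.0225,0]
    - [0,0.0175,-0.0225,0]
    - [0,0.0175,-0.0225,0]
    - [0,0.0175,-0.0225,0]
    - [0,0.0175,-0.0225,0]

```text
time_s: 15.65
eef_pos: [505.0, -166.4, 258.4]
ee_rot: [[0.052, 0.999, 0.012], [0.999, -0.052, -0.001], [-0.001, 0.012, -1.0]]
ft_force: [-3.9, -4.0, -5.3]
opening: 0.131
```

```bash
python3 - <<'E'
from m import *
import pickle
o=bot.get_obs();print(np.round(o['eef_pos'],1),o['ft_force'],o['opening'])
a=grab('side');b=grab('top');pickle.dump((a,b),open('f2.pkl','wb'))
B=pts(b);A=pts(a)
for n,P in(('A',A),('B',B)):
    Q=P.reshape(-1,3);m=(Q[:,0]>545)&(Q[:,0]<640)&(Q[:,1]>-270)&(Q[:,1]<-70)&(Q[:,2]>145)&(Q[:,2]<260);Q=Q[m]
    for _ in range(4):
        k=np.linalg.lstsq(np.c_[Q[:,:2],np.ones(len(Q))],Q[:,2],rcond=None)[0];r=Q[:,2]-np.c_[Q[:,:2],np.ones(len(Q))]@k;Q=Q[abs(r)<max(3,2*r.std())]
    print(n,len(Q),'lid angle',np.arctan(np.hypot(k[0],k[1])))
P=B.reshape(-1,3);m=(P[:,0]>550)&(P[:,0]<650)&(P[:,1]<-301)&(P[:,1]>-325)&(P[:,2]>145)&(P[:,2]<215);Q=P[m]
arm=Q[(Q[:,0]>572)&(Q[:,1]>-309)];stub=Q[(Q[:,0]<572)&(Q[:,1]<-304)]
print(len(arm),'arm',np.arctan(-np.polyfit(arm[:,0],arm[:,2],1)[0]),'stub',len(stub),np.median(stub,0))
Q=clus(A,(487,348),32,(50,185));Q=Q[Q[:,0]<500];print('wr',line(Q),Q.min(0),Q.max(0))
cv2.imwrite('pics/j.png',np.hstack([cv2.resize(a['pixels'][120:260,200:360,::-1],(480,420)),cv2.resize(b['pixels'][150:215,300:350,::-1],(320,420))]))
E
```

```text
[ 505.  -166.4  258.4] [-3.90839035 -3.96465521 -5.30230395] 0.13141218697382967
A 782 lid angle 0.4319972439253029
B 642 lid angle 0.4288215632269374
34 arm 0.4280369676574953 stub 12 [ 560.58204397 -319.58531714  189.30588599]
wr (array([484.58535953, 350.18745273]), np.float64(83.80562508482306)) [479.36420853 331.08111284  51.21037013] [494.78738063 365.95414247 184.78231536]
```

View pics/j.png

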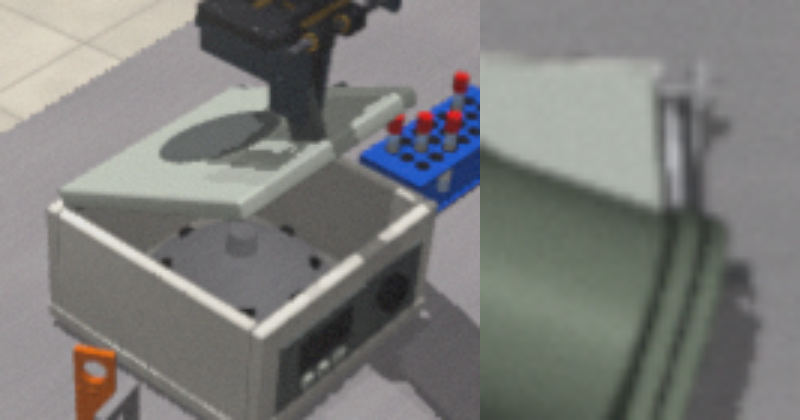

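The lid is at 0.43 rad in both views, the mark is at about 0.43 to 0.44, and the wrench is still hanging. I'll hold still, then hand in.

Emit:
apply_moves:
  plan:
    - [0,0,0,0]
    - [0,0,0,0]
    - [0,0,0,0]
    - [0,0,0,0]
    - [0,0,0,0]
    - [0,0,0,0]
    - [0,0,0,0]
    - [0,0,0,0]

```text
time_s: 16.75
eef_pos: [505.0, -166.4, 258.4]
ee_rot: [[0.052, 0.999, 0.012], [0.999, -0.052, -0.001], [-0.001, 0.012, -1.0]]
ft_force: [-2.7, -2.7, -5.8]
opening: 0.13
```

```bash
python3 -c "
from m import *
o=bot.get_obs();print(np.round(o['eef_pos'],1),o['ft_force'],o['opening'],np.abs(o['qd']).max())
print(bot.hand_in())"
```

```text
[ 505.  -166.4  258.4] [-2.6529934  -2.73681708 -5.83740181] 0.1295184873865634 0.002079473843302208
the job is handed in; nothing more can be done
None
```

With the lid still shut, I hung the rotor wrench by its hole on the peg and let go of it. I then lifted the lid by its fin to the mark, held it still and handed in at about 17 s of robot time. No verdict was reported.

- **Lid and mark:** the lid measured 0.432 rad in the side view and 0.429 in the top view. The mark measured about 0.43–0.45, within the 0.07 tolerance. One rougher estimate of the mark, from the stub's x position, ran from 0.37 to 0.44 depending on where the hinge line is taken to be; I did not use it.
- **Hold:** the fin stayed gripped at 11.8 mm and the arm was at rest (joint speeds under 0.003 rad/s). The wrist force was about 6 N downward.
- **Wrench:** it hung on the peg about 26 mm in from the tip, tilted about 2°, and its position in the last side view was unchanged. The peg's tip showed through the hole.
- **Mark and bystanders:** the stub's position read the same to within about 1.5 mm until the arm partly hid it in the last top view. I did not measure the racks or the jar again, but the path stayed well clear of them and I saw no unexpected contact force.

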